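Send the loaded shuttle into the tray sealer and start it

ROBOT

A 7-joint arm with a two-finger parallel gripper is mounted at the origin on the work surface. World frame = base frame: x ahead of the robot, y to its left, z up, the work surface at z = 0. Lengths are in m, angles in rad, forces in N, time in s.
With the tool pointing down it reaches from about 0.425 to 0.875 m from the base axis. Payload 9.9 kg.
Tool frame: the origin (TCP) lies on the centre line of the jaws, within the pads' length; the fingertips stand 19 mm ahead of it and the grasp point (between the pads) is the TCP; z points along the fingers, y is the direction in which the jaws open and shut (so a half turn about z gives the same grasp; the last joint's range is limited). The gripper opens to 85 mm and grips with 20 to 120 N. Pads are 22 mm wide; open, the fingers measure 114 mm over their backs; the gripper's body (76 mm by 85 mm) begins 54 mm behind the grasp point. The pads swing forward as they close: fully open they stand 13 mm farther back than shut.
Start: joints at [-1.39, 0.576, 0.025, 1.437, -0.015, 1.129, -0.057], TCP at [0.177, 0.651, 0.25] pointing down, gripper open.
Joint ranges: [-2.76, 2.76], [-0.34, 2.15], [-1.52, 1.57], [0.19, 2.46], [-1.09, 4.23], [0.17, 1.99], [-2.82, 2.82]. Speed limits (rad/s): [2.22, 2.22, 3.01, 3.01, 3.14, 3.14, 3.14].

INTERFACE

Orientations are given as a unit quaternion [w, x, y, z].
In Python, from workcell import ctrl gives the robot as it stands.
- The arm moves only by the tool drive_tool, never from a script. Its argument "increments" is a list that holds one entry, the list of rows, each a list of 6 numbers: the shift along the tool's x, y, z in m, then the turn, a rotation vector about the tool's x, y, z in degrees. In form: [[[tx, ty, tz, rx, ry, rz], ...]]. A call has exactly 8 rows; each row shifts and turns the commanded pose from where the row before left it, along the tool's axes as they then stand; what a row does not reach is not made up. A row lasts 1/10 s, in which the tool goes at most 50 mm and 8.59 degrees, less where a joint would pass 70% of its speed; a pose out of reach is approached as far as the arm can. A call with a gripper value outside its range is refused whole. "jaw" is the opening, from 0 (shut) to 1 (fully open), set as the call begins (left out, the last holds). The fingers move at their own pace and stop on an object; "grip_force" is the grip in N (left out, the last holds). Time passes only in rows, so rows that do not move let the fingers close, or fill a call up. It gives the time, the measured TCP pose, the force and the opening at its end, in the units of the state.
- ctrl.get_state(): the state, without advancing time (a new reading comes with each control period).
- ctrl.snapshot(name): name is "side" or "top"; returns a dict with "image" (480x640x3 uint8, red, green, blue), "mtx" (3x3 intrinsics, pixels), "distortion" ([k1, k2, p1, p2, k3] as OpenCV has them; the pictures are not rectified), "position" and "attitude" of the camera in the world. Camera axes: x right, y down, z forward; pixel columns grow to the right and rows downward; lengths in m; the calibration is good to about 2 mm. A picture is of the moment at which its call begins. There is no depth.
- ctrl.close_job(): hands the job in, once; it reports no verdict.
Trained networks look in a picture, given as the dict that the camera call returned (one of the last four; its "shot" number tells which), for a name from the list of things; names that differ only in an ending like _2 or _b are one class to them, and where a whole thing is asked for, a point or a joint stands for the part that bears it (a point fixed in the world has none). Each returns a list of dicts, best first, with "score" (0 to 1); they miss things now and then, are a little off and sometimes report something else, mostly with a low value. They report only what shows in the picture. A call takes as long as a camera call.
- ctrl.regions_of(label, picture): "pixels" (480x640 bool, what is visible of it) and "rect" ([centre column, centre row, width, height] in pixels, round what is visible of it).
- ctrl.spot_point(label, picture): "position" ([column, row] in pixels: a listed point, or the origin of a listed thing).
The state is a dict: "t": time; "joint_pos": joint angles; "dq": joint speeds; "joint_efforts": joint torques, N m; "tcp_pos": TCP position; "eef_rot": TCP orientation; "force": force on the tool from outside, world axes, zero at the start; "ft_torque": the same for the moment, N m; "width": finger opening in m.
Only numpy, scipy, OpenCV 4.12 (cv2) and the standard library are available. Lean on these libraries where they do the work, as an engineer would, in place of code of your own. Each camera call takes 0.05 s, during which the arm holds its last target. There are 200 camera calls.

TASK

The blister trays are loaded: with the fingertips, push the sealing press's blue-fronted shuttle fully home under the press head, then swing the clear yellow-framed guard door fully shut, then press the green start button right down and let it come back up. Push gently, without slamming, so that the two white blisters stay seated in the nest; lift nothing, keep off the red emergency stop, and leave the loose things on the bench alone.

Things in the scene. Friction and masses are not known exactly. Their poses are not given: they have to be found in the camera images.
- press: Bench-top tray sealing press, fixed: grey base cabinet, aluminium deck 400 x 380 mm (top at z = 0.112 m), brass platen and grey air cylinders above. Origin on the bench under the middle of the deck's front edge; its x axis points into the machine (the way the shuttle is pushed), y to the left as one faces it, z up.
- head (a point): Lower front edge, middle, of the press head, 100 mm behind the press's front edge, z = 0.23 m; axes as the press. Head and columns lie behind it, 230 mm wide and up to z 0.46 m. Clear side panels with front posts stand at y = +-0.136 m of the press, 14 mm thick, from its front edge back, up to z 0.236 m. Between them, in front of the head, the top is open.
- shuttle (a joint): How far the loading shuttle is out, m: 0 = fully home (end stop), grows as it comes out towards -x of the press; starts at the loading position, 0.12. It runs on rails with about 3 N of friction plus 12 N per m/s and stays where it is left.
- shuttle_front (a point): Middle of the outer face of the shuttle's upright blue front plate, the face to push (along +x of the press). The plate is 170 mm wide (along the press's y), 8 mm thick and 55 mm tall: from 27.5 mm below to 27.5 mm above this point. Axes parallel to the press's. Home, this face is 4 mm behind the press's front edge.
- nest (a point): Middle of the nest floor on the shuttle, 165 mm behind its front plate's outer face; axes as the press. Two pockets side by side (134 x 67 mm, 14 mm deep), one blister in each.
- blister_a: White moulded plastic blister tray lying loose in the right-hand nest pocket, 122 x 56 x 20 mm, 40 g. Origin at the centre of its underside, z up.
- blister_b: The same, in the left-hand nest pocket.
- guard (a joint): Angle of the guard door, rad: 0 = fully shut against the front posts (end stop), grows as it swings out towards -x of the press; starts 1.5 to 1.95, that is about square to the front. The hinge has about 0.12 N m of friction and stays where it is left; there is no latch.
- guard_hinge (a point): Point on the door's vertical hinge axis at the door's mid height. In the press frame it is at (-0.008, -0.131, 0.176) m, the right-hand front corner. Seen from above the door opens anticlockwise. Axes turn with the door: y from the hinge to the free edge, -x out of the outer face.
- guard_face (a point): Point on the outer face of the guard door, 180 mm from the hinge, 28 mm below the top edge: push here. The door is a clear panel in a 10 mm thick yellow frame, 262 mm from hinge to free edge, z 0.118 to 0.234 m. A black bow handle stands 35 mm off the outer face, 252 mm from the hinge. Axes turn with the door: -x out of the outer face, y to the free edge.
- station: Push-button station, fixed: grey box with yellow top, 90 (x) x 170 (y) mm, top at z = 0.054 m. Origin at the centre of its underside. The green start button is at y = +0.042 m and the red emergency stop at y = -0.042 m on it, both about 40 mm across, 84 mm apart, facing up; tops at about z 0.076 (green) and 0.09 m (red).
- start (a joint): Travel of the green start button, m: 0 = up, 0.006 = fully down (about 5 N); springs back.
- start_top (a point): Centre of the top face of the green start button.
- estop (a joint): Travel of the red emergency stop button, m: 0 = up. Must not be pressed.
- estop_top (a point): Centre of the top face of the red emergency stop.
- spray_bottle: Bystander: white bottle with red cap, 60 mm across, 170 mm tall. Origin at the centre of its underside.
- tape_roll: Bystander: clear tape roll lying flat, 90 mm across, 24 mm high. Origin at the centre of its underside.
- screwdriver: Bystander: screwdriver lying on the bench, about 200 mm long along its x, 26 mm high, red handle. Origin under its middle.
- spare_blister: Bystander: a third white blister tray lying on the bench, 122 x 56 x 20 mm. Origin at the centre of its underside.
- parts_bin: Bystander: open blue bin of white mouldings, 150 x 110 x 70 mm. Origin at the centre of its underside.
- cup: Bystander: steel cup, 72 mm across, 85 mm tall. Origin at the centre of its underside.

How it is judged:
On the way, in this order (a step that is already met when the one before it is completed fails the run):
1. the shuttle is pushed fully home (value of joint shuttle below 0.004 m), for 0.2 s.
2. the guard door is swung fully shut with the shuttle home (value of joint shuttle below 0.004 m and value of joint guard below 0.035 rad), for 0.2 s.
3. the green start button is pressed right down with the shuttle home and the guard shut (all of step 2 and value of joint start above 0.0045 m), for 0.05 s.
At the end, for the whole second after the job is handed in: Shuttle home within 4 mm, guard shut within 0.035 rad (9 mm at its edge), start button back up (within 1.5 mm) after having been pressed at least 4.5 mm down, both blisters lying flat at rest on the nest floor (within 5 mm and 0.08 rad) (all of step 2 and value of joint start below 0.0015 m and z of blister_a in the frame of nest between -0.005 and 0.005 m and angle between each of blister_a, blister_b's own z axis and vertical below 0.08 rad and z of blister_b in the frame of nest between -0.005 and 0.005 m and linear speed of each of blister_a, blister_b below 0.02 m/s); the robot touches nothing.
It fails at once if the emergency stop is pressed (more than 2 mm) (value of joint estop above 0.002 m).
It fails at once if the shuttle (faster than 0.5 m/s) or the guard (faster than 3 rad/s) is slammed (velocity of joint shuttle below -0.5 m/s or velocity of joint guard below -3 rad/s).
It fails at once if the start button is pressed before the shuttle is home and the guard shut (value of joint start above 0.003 m and (value of joint shuttle above 0.006 m or value of joint guard above 0.05 rad)).
It fails at once if a blister is lifted or jolted out of the nest (z of any of blister_a, blister_b in the frame of nest above 0.012 m).
It fails at once if a bystander is lifted or moved by more than 15 mm (distance of any of spray_bottle, tape_roll, screwdriver, spare_blister, parts_bin, cup from where it was at the start of the episode above 0.015 m).
It also fails if it takes over 61 s, if anything falls off the work surface, if the arm or the gripper's body presses on something with over 40 N, if the wrist force passes 120 N, or if a joint passes its speed limit or range.

## Working session

There is one attempt and no reset: what is moved stays moved. The work goes in short steps, Python scripts to look and compute and a tool call to move; the robot and the scene stay as the last step left them, time stands still between calls to the robot, and variables do not carry over. Pictures are saved under pics/ and viewed, about 8 in all and at most 12, crops included, and the job is handed in when it is done.

Besides the shell and the picture viewer there is one more tool, called after "Call:" as name(argument=value, ...), one argument or row to a line, values as JSON. drive_tool: Moves the arm, as the interface text tells. Its arguments: {"type":"object","properties":{"increments":{"type":"array"},"jaw":{"type":"number"},"grip_force":{"type":"number"}},"required":["increments"]}

```bash
mkdir -p pics; cat > h.py <<'E'
import numpy as np, cv2
from workcell import ctrl
from scipy.spatial.transform import Rotation as R
def q2R(q): return R.from_quat([q[1],q[2],q[3],q[0]]).as_matrix()
def ray(p,uv):
    x=cv2.undistortPoints(np.array([[uv]],float),np.array(p["mtx"]),np.array(p["distortion"]))[0,0]
    A=np.array(p["attitude"]); M=A if A.shape==(3,3) else q2R(A)
    return np.array(p["position"]),M@np.array([x[0],x[1],1])
def at_z(p,uv,z):
    o,d=ray(p,uv); return o+d*(z-o[2])/d[2]
def tri(ps,uvs):
    A=[];b=[]
    for p,uv in zip(ps,uvs):
        o,d=ray(p,uv); d=d/np.linalg.norm(d); P=np.eye(3)-np.outer(d,d); A.append(P); b.append(P@o)
    A=np.vstack(A);b=np.hstack(b); x=np.linalg.lstsq(A,b,rcond=None)[0]
    return x,np.linalg.norm(A@x-b)
E
python3 - <<'E'
from h import *
np.set_printoptions(precision=3,suppress=True)
s=ctrl.get_state(); print(s)
P={n:ctrl.snapshot(n) for n in("side","top")}
for n in P:
    print(n,P[n]["position"],P[n]["attitude"]); cv2.imwrite(f"pics/{n}0.png",P[n]["image"][:,:,::-1])
for l in ["press","head","shuttle_front","nest","guard_hinge","guard_face","station","start_top","estop_top","blister_a","spray_bottle","tape_roll","screwdriver","parts_bin","cup"]:
    d={}
    for n in P:
        r=ctrl.spot_point(l,P[n]); d[n]=r
        print(l,n,[(np.round(a["position"]),round(a["score"],2)) for a in r[:2]])
    if d["side"] and d["top"]: x,e=tri([P["side"],P["top"]],[d["side"][0]["position"],d["top"][0]["position"]]); print("   ",x,round(e,4))
E
```

```text
{'t': 0.0, 'joint_pos': array([-1.39 ,  0.577,  0.025,  1.438, -0.015,  1.129, -0.057]), 'dq': array([-0.   , -0.002, -0.001, -0.   ,  0.001,  0.001, -0.001]), 'joint_efforts': array([ -0.001, -76.574,   2.25 , -28.597,   0.015,   0.012,  -0.   ]), 'tcp_pos': array([0.177, 0.651, 0.249]), 'eef_rot': array([-0.   ,  0.132,  0.991, -0.001]), 'force': array([-0.031, -0.611, -0.545]), 'ft_torque': array([0.013, 0.001, 0.025]), 'width': 0.0849529783362252}
side [ 0.911 -0.812  1.006] [-0.395  0.889  0.212 -0.088]
top [ 0.408 -0.002  1.663] [ 0.023 -0.7    0.714 -0.018]
press side []
press top [(array([280., 196.]), 0.6)]
head side [(array([408., 217.]), 0.85)]
head top [(array([272., 165.]), 0.98)]
    [0.707 0.145 0.243] 0.0026
shuttle_front side [(array([327., 254.]), 0.86)]
shuttle_front top [(array([326., 228.]), 0.65)]
    [0.537 0.001 0.158] 0.0006
nest side [(array([385., 249.]), 0.69)]
nest top [(array([290., 189.]), 0.86), (array([394., 194.]), 0.22)]
    [0.661 0.106 0.141] 0.0039
guard_hinge side [(array([386., 278.]), 0.87)]
guard_hinge top [(array([433., 220.]), 0.43)]
    [ 
[... 689 characters left out ...]
]
    [0.689 0.095 0.135] 0.0047
spray_bottle side [(array([273., 450.]), 0.82), (array([408., 218.]), 0.31)]
spray_bottle top [(array([470., 200.]), 0.78)]
    [ 0.635 -0.464 -0.008] 0.0007
tape_roll side [(array([316., 216.]), 0.93)]
tape_roll top [(array([232., 296.]), 0.73)]
    [ 0.344  0.311 -0.007] 0.0039
screwdriver side [(array([225., 372.]), 0.69)]
screwdriver top [(array([436., 261.]), 0.55), (array([395., 175.]), 0.43)]
    [ 0.434 -0.349  0.004] 0.0069
parts_bin side [(array([344., 184.]), 0.86)]
parts_bin top [(array([164., 289.]), 0.85)]
    [0.365 0.522 0.004] 0.0049
cup side [(array([270., 369.]), 0.21)]
cup top [(array([392., 176.]), 0.96)]
    [ 0.629 -0.268  0.084] 0.1378
```

View pics/side0.png

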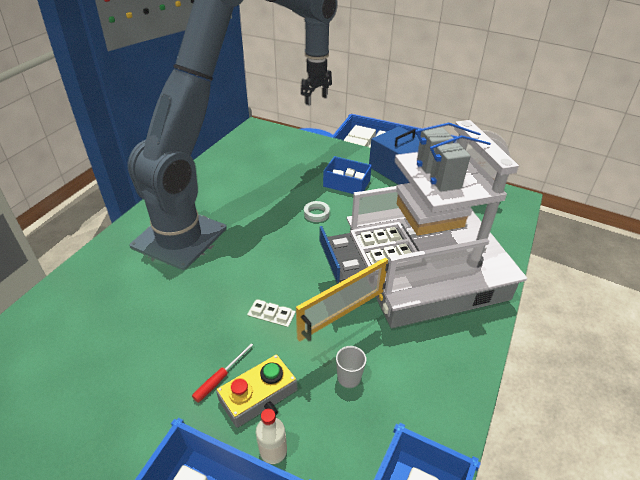

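View pics/top0.png

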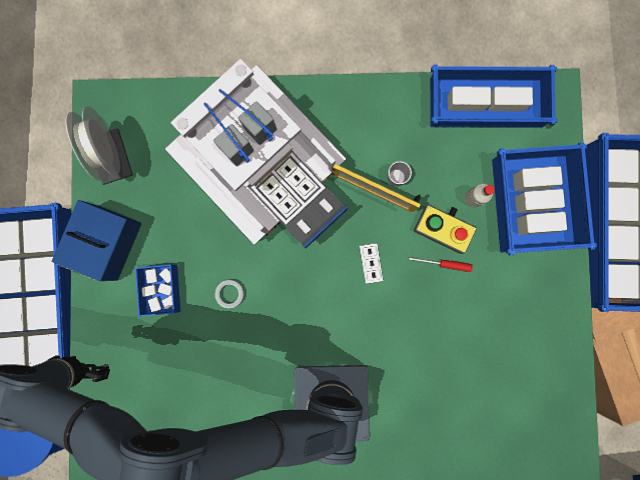

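Side view: the shuttle's blue front plate is near (327,254), the door runs from (386,278) to (300,335), and the buttons are green (271,371) and red (239,387). Top view: the press is yawed about 40°, the door runs from (333,168) to (418,207), and the cup at (400,172) sits behind the door's outer face. Next I fit the press pose to all the points.

```bash
cat > fit.py <<'E'
from h import *
from scipy.optimize import least_squares
np.set_printoptions(precision=3,suppress=True)
P={n:ctrl.snapshot(n) for n in("side","top")}
def proj(p,X):
    A=np.array(p["attitude"]); M=A if A.shape==(3,3) else q2R(A)
    r=cv2.Rodrigues(M.T)[0]; return cv2.projectPoints(np.array([X],float),r,-M.T@np.array(p["position"]),np.array(p["mtx"]),np.array(p["distortion"]))[0][0,0]
obs=[]
for l in ["head","shuttle_front","nest","guard_hinge","guard_face"]:
    for n in P:
        r=ctrl.spot_point(l,P[n])
        if r and r[0]["score"]>.4: obs.append((l,n,np.array(r[0]["position"]),r[0]["score"]))
def model(v):
    x,y,a,g,zs,zn=v
    c,s=np.cos(a),np.sin(a); W=lambda p:np.array([x+c*p[0]-s*p[1],y+s*p[0]+c*p[1],p[2]])
    # door: y axis at angle g toward -x ; outer face offset
    ey=np.array([-np.sin(g),np.cos(g)]); ex=np.array([np.cos(g),np.sin(g)])
    f=np.array([-.008,-.131])+.18*ey-.005*ex
    return {"head":W([.1,0,.23]),"shuttle_front":W([-.116,0,zs]),"nest":W([.049,0,zn]),"guard_hinge":W([-.008,-.131,.176]),"guard_face":W([*f,.206])}
def res(v):
    m=model(v); return np.concatenate([proj(P[n],m[l])-uv for l,n,uv,s in obs])
f=least_squares(res,[.63,.08,.7,1.7,.14,.13],loss="soft_l1",f_scale=2)
print(f.x)
rr=res(f.x).reshape(-1,2)
for o,r in zip(obs,rr): print(o[0],o[1],round(o[3],2),r)
for k,v in model(f.x).items(): print(k,v)
for l,z in (("green",.074),("red",.088)):
    uv=[];
    for n in P:
        h=cv2.cvtColor(P[n]["image"],cv2.COLOR_RGB2HSV).astype(int); x0=f.x
        m=((h[...,0]>45)&(h[...,0]<80)&(h[...,1]>190) if l=="green" else ((h[...,0]<6)|(h[...,0]>174))&(h[...,1]>150))&(h[...,2]>80)
        roi=np.zeros_like(m); 
        c=dict(side=dict(green=(271,371),red=(239,385)),top=dict(green=(435,223),red=(461,234)))[n][l]
        roi[c[1]-12:c[1]+13,c[0]-12:c[0]+13]=1; ys,xs=np.nonzero(m&roi.astype(bool)); uv.append((xs.mean(),ys.mean())); print(l,n,len(xs),uv[-1],at_z(P[n],uv[-1],z))
    print(tri([P["side"],P["top"]],uv))
E
python3 fit.py
```

```text
[0.626 0.081 0.716 1.967 0.152 0.128]
head side 0.58 [-1.183 -0.513]
shuttle_front side 0.75 [-0.759  0.155]
shuttle_front top 0.59 [-1.124 -2.521]
nest side 0.86 [0.21  0.107]
nest top 0.83 [ 0.843 -0.795]
guard_hinge side 0.84 [-2.292  0.221]
guard_hinge top 0.77 [-1.495 -1.027]
guard_face side 0.68 [-1.078  0.228]
guard_face top 0.61 [-0.677 -1.031]
head [0.701 0.146 0.23 ]
shuttle_front [0.538 0.004 0.152]
nest [0.663 0.113 0.128]
guard_hinge [ 0.706 -0.024  0.176]
guard_face [ 0.631 -0.187  0.206]
green side 0 (np.float64(nan), np.float64(nan)) [nan nan nan]
green top 0 (np.float64(nan), np.float64(nan)) [nan nan nan]
 ** On entry to DLASCL parameter number  4 had an illegal value
 ** On entry to DLASCL parameter number  4 had an illegal valuefit.py:34: RuntimeWarning: Mean of empty slice.
  roi[c[1]-12:c[1]+13,c[0]-12:c[0]+13]=1; ys,xs=np.nonzero(m&roi.astype(bool)); uv.append((xs.mean(),ys.mean())); print(l,n,len(xs),uv[-1],at_z(P[n],uv[-1],z))
  ret = ret.dtype.type(ret / rcount)
Traceback (most recent call last):
  File "fit.py", line 35, in <module>
    print(tri([P["side"],P["top"]],uv))
          ~~~^^^^^^^^^^^^^^^^^^^^^^^^^
  File "h.py", line 15, in tri
    A=np.vstack(A);b=np.hstack(b); x=np.linalg.lstsq(A,b,rcond=None)[0]
                                     ~~~~~~~~~~~~~~~^^^^^^^^^^^^^^^^
numpy.linalg.LinAlgError: SVD did not converge in Linear Least Squares
```

The fit is consistent: press at (0.626, 0.081), yaw 41°, guard about 1.95 rad. I turn the tool so its y axis matches press x and its x axis matches press y, shut the jaws, and travel over.

Call:
drive_tool(
  increments=[
    [[-0.026,-0.03,0,0,0,4.2],[-0.028,-0.028,0,0,0,4.2],[-0.03,-0.026,0,0,0,4.2],[-0.032,-0.024,0,0,0,4.2],[-0.034,-0.021,0,0,0,4.2],[-0.035,-0.019,0,0,0,4.2],[-0.036,-0.016,0,0,0,4.2],[-0.038,-0.013,0,0,0,4.2]],
  ],
  jaw=0,
  grip_force=20,
)

```text
t: 3.0
tcp_pos: [0.3155, 0.3634, 0.2505]
eef_rot: [-0.0, 0.414, 0.91, 0.0]
force: [0.4, 1.0, 1.0]
width: -0.0
```

Call:
drive_tool(
  increments=[
    [[-0.046,-0.013,0,0,0,0],[-0.046,-0.013,0,0,0,0],[-0.046,-0.013,0,0,0,0],[-0.046,-0.013,0,0,0,0],[-0.046,-0.013,0,0,0,0],[-0.046,-0.013,0,0,0,0],[-0.046,-0.013,0,0,0,0],[-0.04,-0.011,0,0,0,0]],
  ],
)

```text
t: 3.8
tcp_pos: [0.4777, 0.0229, 0.2507]
eef_rot: [0.0, 0.413, 0.911, 0.0]
force: [0.8, 1.0, -0.4]
width: 0.0002
```

```bash
cat >> h.py <<'E'
def where(px=.626,py=.081,a=.716):
    s=ctrl.get_state(); t=s["tcp_pos"]; M=q2R(s["eef_rot"]); d=t[:2]-[px,py]; c,n=np.cos(a),np.sin(a)
    print("t",round(s["t"],2),"tcp",np.round(t,3),"press",np.round([c*d[0]+n*d[1],-n*d[0]+c*d[1]],4),"y-angle err deg",np.round(np.degrees(np.arctan2(M[1,1],M[0,1])-a),2),"toolz",np.round(M[:,2],3),"F",np.round(s["force"],1),"w",round(s["width"],4))
E
sed -i '/^for l,z in/,$d' fit.py
cat > st.py <<'E'
from h import *
P={n:ctrl.snapshot(n) for n in("side","top")}
for l,z in(("start_top",.076),("estop_top",.09),("station",0)):
    for n in P:
        for r in ctrl.spot_point(l,P[n])[:1]: print(l,n,round(r["score"],2),np.round(r["position"],1),np.round(at_z(P[n],r["position"],z),3))
        for r in ctrl.regions_of(l,P[n])[:1]: print("  region",round(r["score"],2),np.round(r["rect"],1),r["pixels"].sum(),np.round(at_z(P[n],r["rect"][:2],z),3))
E
python3 -c "
from h import *
where()"; python3 st.py; python3 fit.py | head -12
```

```text
t 3.8 tcp [0.478 0.023 0.251] press [-0.1501  0.0535] y-angle err deg 0.15 toolz [ 0.001 -0.    -1.   ] F [ 0.8  1.  -0.4] w 0.0002
start_top side 0.65 [274.5 370.8] [ 0.566 -0.33   0.076]
  region 0.79 [270.8 369.6  18.6  18.6] 230 [ 0.556 -0.331  0.076]
start_top top 0.57 [439.9 229.9] [ 0.533 -0.346  0.076]
  region 0.44 [158.7 290.4  46.3  49. ] 2068 [0.366 0.516 0.076]
estop_top side 0.68 [237.2 386.2] [ 0.517 -0.41   0.09 ]
  region 0.73 [238.2 387.4  18.1  18.3] 237 [ 0.521 -0.411  0.09 ]
estop_top top 0.5 [461.6 233.4] [ 0.52  -0.409  0.09 ]
  region 0.56 [461.1 237.3  14.1  15.2] 118 [ 0.508 -0.407  0.09 ]
station side 0.92 [256.1 392.2] [ 0.528 -0.363  0.   ]
  region 0.7 [258.1 391.5  82.8  73.2] 3229 [ 0.531 -0.359  0.   ]
station top 0.92 [440.8 229.8] [ 0.539 -0.366  0.   ]
  region 0.96 [443.1 230.4  61.2  51. ] 1783 [ 0.537 -0.373  0.   ]
[0.622 0.078 0.715 1.973 0.281 0.137]
head side 0.58 [-1.318  1.129]
head top 0.59 [2.717 1.367]
shuttle_front side 0.66 [11.21   0.226]
shuttle_front top 0.77 [-1.619 -2.206]
nest side 0.92 [-0.96  -0.107]
nest top 0.63 [ 0.063 -0.107]
guard_hinge top 0.91 [-1.407  0.908]
guard_face side 0.8 [-0.553  2.059]
guard_face top 0.63 [-1.33   0.238]
head [0.698 0.144 0.23 ]
shuttle_front [0.535 0.002 0.281]
```

Call:
drive_tool(
  increments=[
    [[-0.018,-0.006,0,0,0,0],[-0.018,-0.006,0,0,0,0],[-0.018,-0.004,0.01,0,0,0],[0,0,0.025,0,0,0],[0,0,0.025,0,0,0],[0,0,0.02,0,0,0],[0,0,0.009,0,0,0],[0,0,0,0,0,0]],
  ],
)

```text
t: 5.9
tcp_pos: [0.4999, -0.0258, 0.1605]
eef_rot: [-0.001, 0.413, 0.911, -0.001]
force: [-0.5, 0.0, 0.5]
width: -0.0001
```

```bash
python3 - <<'E'
from h import *
where()
a=ctrl.snapshot("side")["image"][170:350,230:430]; b=ctrl.snapshot("top")["image"][120:300,230:430]
cv2.imwrite("pics/pre.png",cv2.resize(np.hstack([a,b]),None,fx=2,fy=2,interpolation=cv2.INTER_CUBIC)[:,:,::-1])
E
```

```text
t 5.9 tcp [ 0.5   -0.026  0.16 ] press [-0.1652  0.0021] y-angle err deg 0.2 toolz [-0.002 -0.    -1.   ] F [-0.5  0.   0.5] w -0.0001
```

View pics/pre.png

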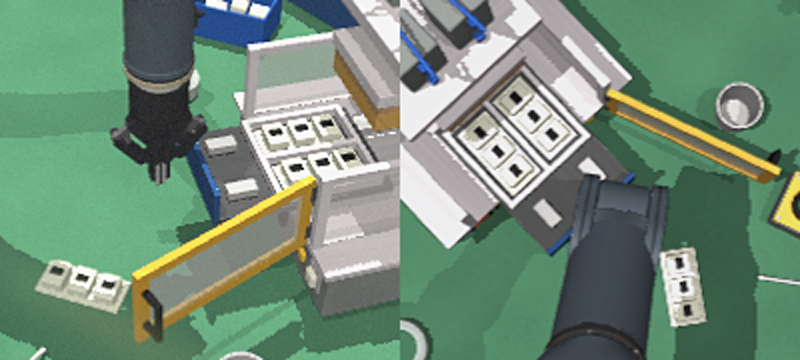

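The fingertips are in front of the plate's middle, with blisters seated. Now push gently along tool y.

Call:
drive_tool(
  increments=[
    [[0,0.006,0,0,0,0],[0,0.008,0,0,0,0],[0,0.008,0,0,0,0],[0,0.006,0,0,0,0],[0,0.006,0,0,0,0],[0,0.008,0,0,0,0],[0,0.01,0,0,0,0],[0,0.01,0,0,0,0]],
  ],
)

```text
t: 6.8
tcp_pos: [0.5467, 0.0153, 0.1615]
eef_rot: [-0.001, 0.413, 0.911, -0.0]
force: [-5.0, -0.8, 7.5]
width: -0.0003
```

Call:
drive_tool(
  increments=[
    [[0,0.01,0,0,0,0],[0,0.01,0,0,0,0],[0,0.01,0,0,0,0],[0,0.01,0,0,0,0],[0,0.01,0,0,0,0],[0,0.01,0,0,0,0],[0,0.008,0,0,0,0],[0,0.005,0,0,0,0]],
  ],
)

```text
t: 7.6
tcp_pos: [0.6016, 0.0647, 0.1615]
eef_rot: [-0.001, 0.412, 0.911, 0.0]
force: [-5.7, 1.9, 8.0]
width: -0.0
```

```bash
python3 -c "
from h import *
where()"
```

```text
t 7.6 tcp [0.602 0.065 0.161] press [-0.0291  0.0037] y-angle err deg 0.28 toolz [-0.002  0.001 -1.   ] F [-5.7  1.9  8. ] w -0.0
```

Call:
drive_tool(
  increments=[
    [[0,0.003,-0.002,0,0,0],[0,0.004,-0.002,0,0,0],[0,0.004,0,0,0,0],[0,0.003,0,0,0,0],[0,0.002,0,0,0,0],[0,0.002,0,0,0,0],[0,0.001,0,0,0,0],[0,0,0,0,0,0]],
  ],
)

```text
t: 8.4
tcp_pos: [0.6165, 0.0758, 0.1654]
eef_rot: [0.0, 0.413, 0.911, 0.0]
force: [-1.9, -1.0, 4.6]
width: 0.0001
```

```bash
python3 -c "
from h import *
where()"
```

```text
t 8.4 tcp [0.617 0.076 0.165] press [-0.0106  0.0023] y-angle err deg 0.21 toolz [ 0.  0. -1.] F [-1.9 -1.   4.6] w 0.0001
```

Call:
drive_tool(
  increments=[
    [[0,0.002,0,0,0,0],[0,0.002,0,0,0,0],[0,0.002,0,0,0,0],[0,0.001,0,0,0,0],[0,0.001,0,0,0,0],[0,0,0,0,0,0],[0,0,0,0,0,0],[0,0,0,0,0,0]],
  ],
)

```text
t: 9.2
tcp_pos: [0.6173, 0.0766, 0.1654]
eef_rot: [-0.004, 0.414, 0.91, -0.004]
force: [-23.7, -11.7, 22.1]
width: -0.0001
```

```bash
python3 -c "
from h import *
where()"
```

```text
t 9.2 tcp [0.617 0.077 0.165] press [-0.0095  0.0024] y-angle err deg 0.01 toolz [-0.01  -0.004 -1.   ] F [-23.7 -11.7  22.1] w -0.0001
```

Contact at press x −9.5 mm matches the expected end stop, and force rose to about 26 N. I retreat, lift over the door, and cross to its outer side.

Call:
drive_tool(
  increments=[
    [[0,-0.01,0,0,0,0],[0,-0.015,0,0,0,0],[0,-0.02,0,0,0,0],[0,0,-0.03,0,0,0],[0,0,-0.04,0,0,0],[0,0,-0.04,0,0,0],[-0.02,-0.01,0,0,0,0],[-0.03,-0.014,0,0,0,0]],
  ],
)

```text
t: 10.0
tcp_pos: [0.6044, -0.0001, 0.2766]
eef_rot: [0.001, 0.411, 0.912, 0.002]
force: [-0.2, -0.6, -1.0]
width: -0.0003
```

Call:
drive_tool(
  increments=[
    [[-0.04,-0.02,0,0,0,0],[-0.04,-0.02,0,0,0,0],[-0.04,-0.02,0,0,0,0],[-0.04,-0.016,0,0,0,0],[-0.03,-0.012,0,0,0,0],[-0.004,0,0,0,0,0],[0,0,0,0,0,0],[0,0,0,0,0,0]],
  ],
)

```text
t: 10.8
tcp_pos: [0.6652, -0.2045, 0.2749]
eef_rot: [-0.0, 0.412, 0.911, 0.001]
force: [0.2, 0.3, -0.3]
width: 0.0001
```

```bash
python3 - <<'E'
from h import *
where()
a=ctrl.snapshot("side")["image"][170:400,230:430]; b=ctrl.snapshot("top")["image"][80:310,250:450]
cv2.imwrite("pics/pre2.png",cv2.resize(np.hstack([a,b]),None,fx=2,fy=2,interpolation=cv2.INTER_CUBIC)[:,:,::-1])
E
python3 fit.py
```

```text
t 10.8 tcp [ 0.665 -0.204  0.275] press [-0.1578 -0.2411] y-angle err deg 0.29 toolz [-0.     0.001 -1.   ] F [ 0.2  0.3 -0.3] w 0.0001
[ 0.628  0.091  0.7    2.318  0.179 -0.532]
head side 0.58 [0.886 2.391]
head top 0.75 [-1.597 -0.794]
shuttle_front side 0.71 [-37.849  -0.33 ]
shuttle_front top 0.81 [23.068 27.676]
nest side 0.73 [15.064  0.317]
guard_hinge side 0.73 [ 0.894 -1.271]
guard_hinge top 0.81 [-1.058 -0.075]
guard_face side 0.65 [ -1.019 -62.326]
guard_face top 0.77 [  2.844 -21.73 ]
head [0.705 0.155 0.23 ]
shuttle_front [0.539 0.016 0.179]
nest [ 0.665  0.122 -0.532]
guard_hinge [ 0.706 -0.015  0.176]
guard_face [ 0.689 -0.194  0.206]
```

View pics/pre2.png

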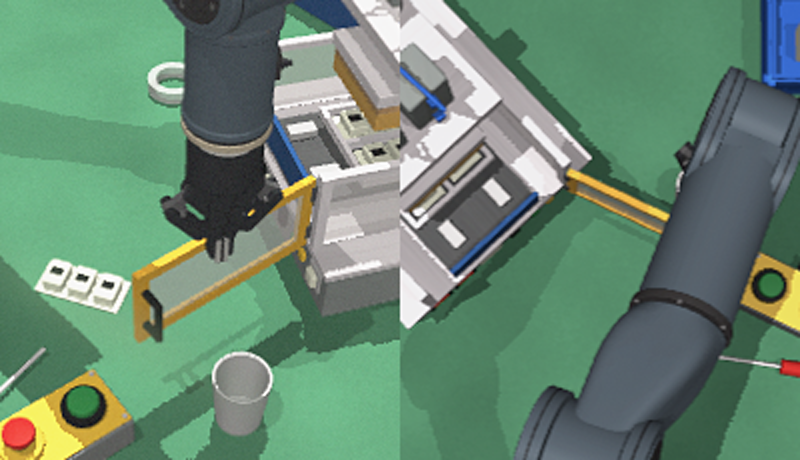

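Shuttle plate is flush with the front edge and the blisters are in the nest. The gripper stands on the door's outer side, clear of it, with the cup below. Next I compute the arc.

```bash
python3 - <<'E'
import numpy as np
H=np.array([-.008,-.131])
def c(g,r=.18,clr=0):
    ey=np.array([-np.sin(g),np.cos(g)]);ex=np.array([np.cos(g),np.sin(g)])
    h=.0145*abs(np.cos(g))+.011*abs(np.sin(g))
    return H+r*ey-(.005+h+clr)*ex
p=np.array([-.1578,-.2411]); 
for k,g in enumerate(np.r_[2.0,np.linspace(1.9,0,33),-.03]):
    q=np.round(c(g),3); d=q-p; p=q; print(k,round(g,2),q,"x %.3f y %.3f"%(d[1],d[0]))
E
```

```text
0 2.0 [-0.163 -0.225] x 0.016 y -0.005
1 1.9 [-0.172 -0.208] x 0.017 y -0.009
2 1.84 [-0.176 -0.198] x 0.010 y -0.004
3 1.78 [-0.18  -0.187] x 0.011 y -0.004
4 1.72 [-0.183 -0.176] x 0.011 y -0.003
5 1.66 [-0.186 -0.165] x 0.011 y -0.003
6 1.6 [-0.187 -0.153] x 0.012 y -0.001
7 1.54 [-0.188 -0.143] x 0.010 y -0.001
8 1.48 [-0.189 -0.133] x 0.010 y -0.001
9 1.42 [-0.189 -0.123] x 0.010 y 0.000
10 1.37 [-0.188 -0.113] x 0.010 y 0.001
11 1.31 [-0.187 -0.103] x 0.010 y 0.001
12 1.25 [-0.185 -0.093] x 0.010 y 0.002
13 1.19 [-0.183 -0.083] x 0.010 y 0.002
14 1.13 [-0.18  -0.073] x 0.010 y 0.003
15 1.07 [-0.176 -0.063] x 0.010 y 0.004
16 1.01 [-0.172 -0.054] x 0.009 y 0.004
17 0.95 [-0.167 -0.045] x 0.009 y 0.005
18 0.89 [-0.162 -0.035] x 0.010 y 0.005
19 0.83 [-0.156 -0.027] x 0.008 y 0.006
20 0.77 [-0.15  -0.018] x 0.009 y 0.006
21 0.71 [-0.143 -0.01 ] x 0.008 y 0.007
22 0.65 [-0.136 -0.002] x 0.008 y 0.007
23 0.59 [-0.128  0.005] x 0.007 y 0.008
24 0.53 [-0.12   0.012] x 0.007 y 0.008
25 0.48 [-0.111  0.019] x 0.007 y 0.009
26 0.42 [-0.101  0.025] x 0.006 y 0.010
27 0.36 [-0.092  0.03 ] x 0.005 y 0.009
28 0.3 [-0.082  0.035] x 0.005 y 0.010
29 0.24 [-0.071  0.039] x 0.004 y 0.011
30 0.18 [-0.061  0.042] x 0.003 y 0.010
31 0.12 [-0.05   0.045] x 0.003 y 0.011
32 0.06 [-0.039  0.047] x 0.002 y 0.011
33 0.0 [-0.028  0.049] x 0.002 y 0.011
34 -0.03 [-0.022  0.05 ] x 0.001 y 0.006
```

Call:
drive_tool(
  increments=[
    [[0,0,0.01,0,0,0],[0,0,0.02,0,0,0],[0,0,0.02,0,0,0],[0,0,0.01,0,0,0],[0,0,0,0,0,0],[0,0,0,0,0,0],[0,0,0,0,0,0],[0,0,0,0,0,0]],
  ],
)

```text
t: 12.3
tcp_pos: [0.6654, -0.2063, 0.2163]
eef_rot: [0.001, 0.413, 0.911, 0.0]
force: [0.2, -0.3, 0.3]
width: -0.0001
```

Call:
drive_tool(
  increments=[
    [[0.008,-0.003,0,0,0,0],[0.009,-0.003,0,0,0,0],[0.008,-0.004,0,0,0,0],[0.009,-0.004,0,0,0,0],[0.01,-0.004,0,0,0,0],[0.011,-0.004,0,0,0,0],[0.011,-0.003,0,0,0,0],[0.011,-0.003,0,0,0,0]],
  ],
)

```text
t: 13.1
tcp_pos: [0.5924, -0.1661, 0.2156]
eef_rot: [0.0, 0.413, 0.911, 0.0]
force: [0.9, -0.3, -0.7]
width: -0.0001
```

Call:
drive_tool(
  increments=[
    [[0.012,-0.001,0,0,0,0],[0.01,-0.001,0,0,0,0],[0.01,-0.001,0,0,0,0],[0.01,0,0,0,0,0],[0.01,0.001,0,0,0,0],[0.01,0.001,0,0,0,0],[0.01,0.002,0,0,0,0],[0.01,0.002,0,0,0,0]],
  ],
)

```text
t: 13.9
tcp_pos: [0.541, -0.1022, 0.2153]
eef_rot: [0.0, 0.413, 0.911, -0.0]
force: [1.4, -0.8, 0.8]
width: 0.0001
```

```bash
python3 - <<'E'
from h import *
where()
a=ctrl.snapshot("side")["image"][170:400,230:430]; b=ctrl.snapshot("top")["image"][80:310,250:450]
cv2.imwrite("pics/mid.png",cv2.resize(np.hstack([a,b]),None,fx=2,fy=2,interpolation=cv2.INTER_CUBIC)[:,:,::-1])
E
```

```text
t 13.9 tcp [ 0.541 -0.102  0.215] press [-0.1843 -0.0825] y-angle err deg 0.21 toolz [ 0. -0. -1.] F [ 1.4 -0.8  0.8] w 0.0001
```

View pics/mid.png

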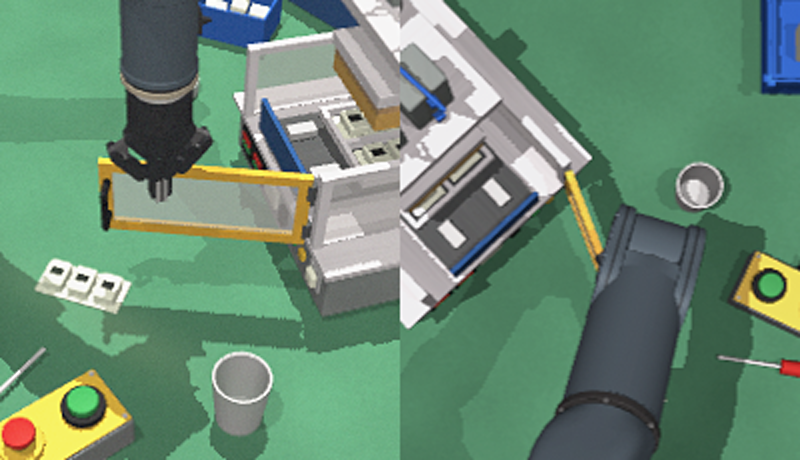

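The door follows the fingertips well (about 1.2 rad). Continuing along the arc.

Call:
drive_tool(
  increments=[
    [[0.01,0.003,0,0,0,0],[0.01,0.004,0,0,0,0],[0.009,0.004,0,0,0,0],[0.009,0.005,0,0,0,0],[0.01,0.005,0,0,0,0],[0.008,0.006,0,0,0,0],[0.009,0.006,0,0,0,0],[0.008,0.007,0,0,0,0]],
  ],
)

```text
t: 14.8
tcp_pos: [0.5233, -0.0208, 0.2153]
eef_rot: [-0.0, 0.413, 0.911, -0.0]
force: [1.3, -1.1, 0.5]
width: 0.0005
```

Call:
drive_tool(
  increments=[
    [[0.008,0.007,0,0,0,0],[0.007,0.008,0,0,0,0],[0.007,0.008,0,0,0,0],[0.007,0.009,0,0,0,0],[0.006,0.01,0,0,0,0],[0.005,0.009,0,0,0,0],[0.005,0.01,0,0,0,0],[0.004,0.01,0,0,0,0]],
  ],
)

```text
t: 15.6
tcp_pos: [0.5449, 0.0628, 0.2153]
eef_rot: [-0.0, 0.413, 0.911, -0.0]
force: [0.3, -1.2, 0.8]
width: -0.0002
```

Call:
drive_tool(
  increments=[
    [[0.003,0.009,0,0,0,0],[0.003,0.008,0,0,0,0],[0.002,0.007,0,0,0,0],[0.002,0.006,0,0,0,0],[0,0.005,0,0,0,0],[0,0.004,0,0,0,0],[0,0.003,0,0,0,0],[0,0,0,0,0,0]],
  ],
)

```text
t: 16.4
tcp_pos: [0.5698, 0.0974, 0.2152]
eef_rot: [0.0, 0.413, 0.911, 0.0]
force: [0.1, -0.6, 1.0]
width: -0.0002
```

```bash
python3 -c "
from h import *
where()"
```

```text
t 16.4 tcp [0.57  0.097 0.215] press [-0.0316  0.0493] y-angle err deg 0.22 toolz [ 0.  0. -1.] F [ 0.1 -0.6  1. ] w -0.0002
```

Call:
drive_tool(
  increments=[
    [[0,0.002,0,0,0,0],[0,0.002,0,0,0,0],[0,0.002,0,0,0,0],[0,0.002,0,0,0,0],[0,0.001,0,0,0,0],[0,0,0,0,0,0],[0,0,0,0,0,0],[0,0,0,0,0,0]],
  ],
)

```text
t: 17.2
tcp_pos: [0.5731, 0.1001, 0.2152]
eef_rot: [-0.002, 0.414, 0.91, -0.003]
force: [-15.6, -8.7, 12.0]
width: -0.0
```

```bash
python3 -c "
from h import *
where()"
```

```text
t 17.2 tcp [0.573 0.1   0.215] press [-0.0274  0.0492] y-angle err deg 0.07 toolz [-0.007 -0.003 -1.   ] F [-15.6  -8.7  12. ] w -0.0
```

The door hit its stop at the predicted place with about 18 N. Now retreat and go above the green button, stopping short so I can look.

Call:
drive_tool(
  increments=[
    [[0,-0.01,0,0,0,0],[0,-0.02,0,0,0,0],[0,-0.025,0,0,0,0],[-0.02,-0.016,-0.02,0,0,0],[-0.036,-0.028,-0.01,0,0,0],[-0.036,-0.028,0,0,0,0],[-0.036,-0.028,0,0,0,0],[-0.036,-0.028,0,0,0,0]],
  ],
)

```text
t: 18.0
tcp_pos: [0.5468, -0.1426, 0.2455]
eef_rot: [0.001, 0.413, 0.911, 0.0]
force: [-0.4, 0.9, 0.7]
width: 0.0001
```

```bash
python3 - <<'E'
from h import *
where()
a=ctrl.snapshot("side")["image"][160:430,190:440]; b=ctrl.snapshot("top")["image"][60:330,240:490]
cv2.imwrite("pics/shut.png",cv2.resize(np.hstack([a,b]),None,fx=1.6,fy=1.6,interpolation=cv2.INTER_CUBIC)[:,:,::-1])
E
python3 st.py
```

```text
t 18.0 tcp [ 0.547 -0.143  0.246] press [-0.2065 -0.1167] y-angle err deg 0.23 toolz [ 0.001 -0.    -1.   ] F [-0.4  0.9  0.7] w 0.0001
start_top side 0.61 [269.5 368.5] [ 0.552 -0.33   0.076]
  region 0.72 [414.6 240.1  83.9  36.8] 1110 [0.713 0.255 0.076]
start_top top 0.57 [434.  217.6] [ 0.571 -0.33   0.076]
estop_top side 0.66 [360.5 221.1] [0.536 0.247 0.09 ]
  region 0.73 [237.8 387.8  17.5  15.4] 197 [ 0.521 -0.413  0.09 ]
estop_top top 0.53 [458.3 235.8] [ 0.513 -0.398  0.09 ]
  region 0.54 [443.6 229.7  61.5  46.2] 1745 [ 0.532 -0.355  0.09 ]
station side 0.6 [255.3 394. ] [ 0.529 -0.368  0.   ]
station top 0.69 [439.4 231.9] [ 0.533 -0.361  0.   ]
  region 0.61 [444.6 229.4  59.   47.1] 1671 [ 0.54  -0.378  0.   ]
```

View pics/shut.png

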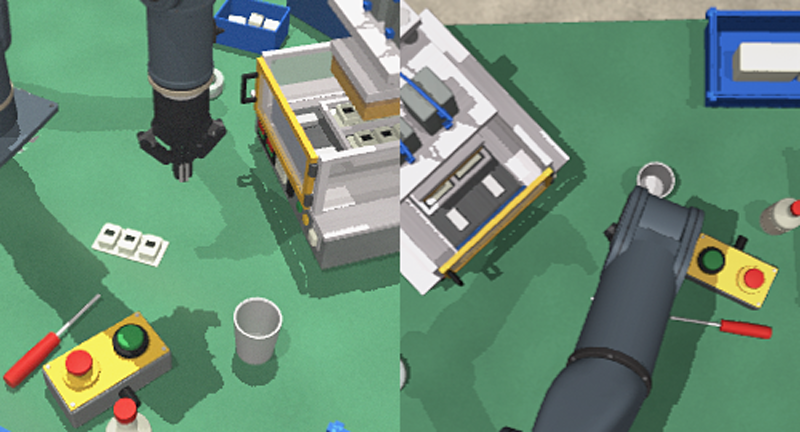

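The door lies flat against the posts and the blisters are seated. The green button's centre is at side (271.5, 372) and top (435, 222). The networks scatter here, so I use these pixels.

```bash
python3 - <<'E'
from h import *
P=[ctrl.snapshot(n) for n in("side","top")]
for nm,u,z in(("green",((271,372),(435,222)),.074),("red",((239,387),(461,234)),.088)):
    uv=[]
    for p,(x,y) in zip(P,u):
        im=p["image"].astype(int); c=1 if nm=="green" else 0
        d=im[...,c]-np.maximum(im[...,2],im[...,1-c]); m=np.zeros(d.shape,bool); m[y-11:y+12,x-11:x+12]=True
        m&=d>(45 if nm=="green" else 80); n,l,s,ce=cv2.connectedComponentsWithStats(m.astype(np.uint8)); k=1+np.argmax(s[1:,4]); uv.append(ce[k]); print(nm,s[k],ce[k].round(1),at_z(p,ce[k],z).round(4))
    X,e=tri(P,uv); print(X.round(4),e)
    d=X[:2]-[.626,.081];c,n=np.cos(.716),np.sin(.716);print("press",c*d[0]+n*d[1],-n*d[0]+c*d[1])
where()
E
```

```text
green [263 363  16  16 187] [270.7 370.3] [ 0.5563 -0.3319  0.074 ]
green [430 217  12  11 100] [435.4 222.1] [ 0.5575 -0.3341  0.074 ]
[ 0.5573 -0.3335  0.0769] 0.0001393565325170217
press -0.32385855672281333 -0.26759445301364465
red [231 379  17  16 212] [238.8 386.2] [ 0.5197 -0.4072  0.088 ]
red [455 228  13  12 125] [461.  233.5] [ 0.5198 -0.4075  0.088 ]
[ 0.5198 -0.4074  0.0883] 4.888133767800797e-05
press -0.40069061245771864 -0.2987006795555681
t 18.9 tcp [ 0.547 -0.141  0.245] press [-0.2054 -0.1153] y-angle err deg 0.21 toolz [ 0.  0. -1.] F [-0.6  0.2  0.2] w -0.0002
```

Call:
drive_tool(
  increments=[
    [[-0.038,-0.03,0,0,0,0],[-0.038,-0.03,0,0,0,0],[-0.038,-0.03,0,0,0,0],[-0.03,-0.024,0,0,0,0],[-0.008,-0.0045,0.02,0,0,0],[0,0,0.04,0,0,0],[0,0,0.04,0,0,0],[0,0,0.025,0,0,0]],
  ],
)

```text
t: 19.7
tcp_pos: [0.5567, -0.3327, 0.1173]
eef_rot: [-0.002, 0.413, 0.911, 0.0]
force: [-0.2, 0.1, -0.8]
width: 0.0002
```

Call:
drive_tool(
  increments=[
    [[0,0,0,0,0,0],[0,0,0,0,0,0],[0,0,0.005,0,0,0],[0,0,0.005,0,0,0],[0,0,0,0,0,0],[0,0,0,0,0,0],[0,0,0,0,0,0],[0,0,0,0,0,0]],
  ],
)

```text
t: 20.5
tcp_pos: [0.5579, -0.3333, 0.1106]
eef_rot: [0.0, 0.413, 0.911, -0.0]
force: [-0.2, 0.1, -0.3]
width: 0.0003
```

```bash
python3 - <<'E'
from h import *
where()
a=ctrl.snapshot("side")["image"][300:460,180:380]
cv2.imwrite("pics/btn.png",cv2.resize(a,None,fx=3,fy=3,interpolation=cv2.INTER_CUBIC)[:,:,::-1])
E
```

```text
t 20.5 tcp [ 0.558 -0.333  0.111] press [-0.3234 -0.2679] y-angle err deg 0.21 toolz [ 0. -0. -1.] F [-0.2  0.1 -0.3] w 0.0003
```

View pics/btn.png

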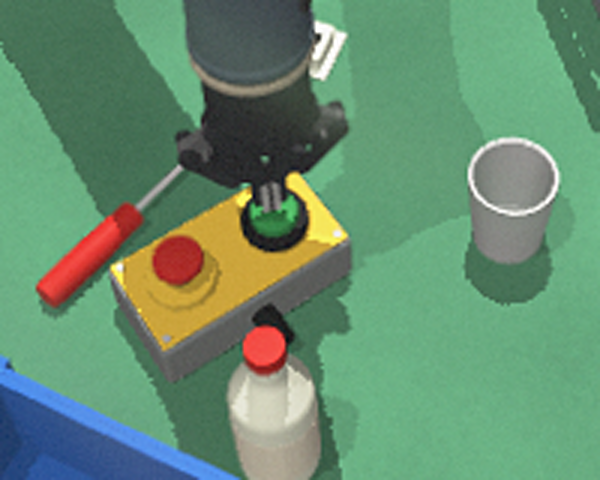

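The fingertips are centred over the green cap, well clear of the red stop. Pressing down slowly.

Call:
drive_tool(
  increments=[
    [[0,0,0.005,0,0,0],[0,0,0.004,0,0,0],[0,0,0.004,0,0,0],[0,0,0.003,0,0,0],[0,0,0.003,0,0,0],[0,0,0.002,0,0,0],[0,0,0,0,0,0],[0,0,0,0,0,0]],
  ],
)

```text
t: 21.35
tcp_pos: [0.5576, -0.3332, 0.0895]
eef_rot: [-0.0, 0.413, 0.911, 0.0]
force: [-2.3, 2.1, 4.7]
width: 0.0
```

Call:
drive_tool(
  increments=[
    [[0,0,0.001,0,0,0],[0,0,0.001,0,0,0],[0,0,0.001,0,0,0],[0,0,0.001,0,0,0],[0,0,0,0,0,0],[0,0,0,0,0,0],[0,0,0,0,0,0],[0,0,0,0,0,0]],
  ],
)

```text
t: 22.15
tcp_pos: [0.5577, -0.3333, 0.0886]
eef_rot: [0.001, 0.413, 0.911, 0.001]
force: [-9.7, 7.8, 34.4]
width: 0.0001
```

Hard stop reached: 34 N after only 0.9 mm more travel. Lifting off.

Call:
drive_tool(
  increments=[
    [[0,0,-0.004,0,0,0],[0,0,-0.006,0,0,0],[0,0,-0.015,0,0,0],[0,0,-0.03,0,0,0],[0,0,-0.04,0,0,0],[0,0,-0.04,0,0,0],[0,0,-0.03,0,0,0],[0,0,0,0,0,0]],
  ],
)

```text
t: 22.95
tcp_pos: [0.5594, -0.335, 0.2558]
eef_rot: [0.004, 0.413, 0.911, -0.001]
force: [0.2, 0.0, 1.0]
width: 0.0002
```

```bash
python3 - <<'E'
from h import *
where()
a=ctrl.snapshot("side")["image"][160:460,190:440]; b=ctrl.snapshot("top")["image"][60:360,240:490]
cv2.imwrite("pics/end.png",cv2.resize(np.hstack([a,b]),None,fx=1.6,fy=1.6,interpolation=cv2.INTER_CUBIC)[:,:,::-1])
E
```

```text
t 22.95 tcp [ 0.559 -0.335  0.256] press [-0.3233 -0.2701] y-angle err deg 0.18 toolz [ 0.007 -0.004 -1.   ] F [0.2 0.  1. ] w 0.0002
```

View pics/end.png

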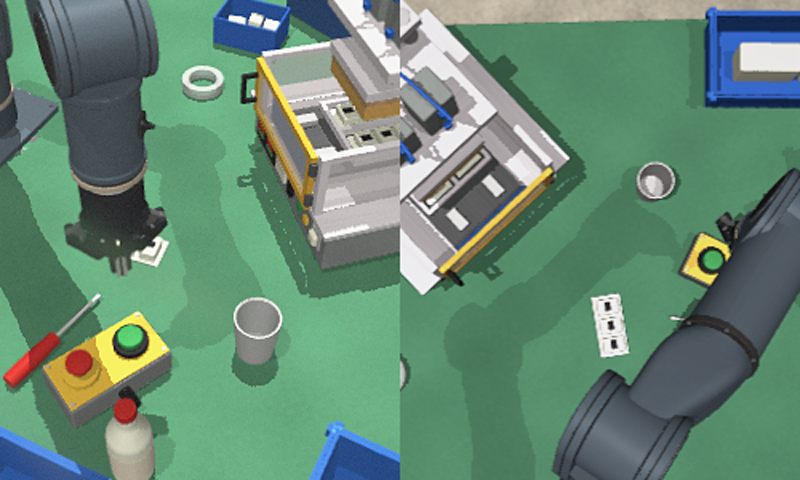

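The shuttle is home, the door shut, the green button up (side 271, 372), the bystanders are in place and the arm is clear. Handing in.

```bash
python3 -c "
from workcell import ctrl
print(ctrl.close_job())"
```

```text
the job is handed in; nothing more can be done
None
```

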